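# Lower the grinder's eye shield and start it

### The job

Get the bench grinder going: one of its two eye shields has been left up, so swing that shield all the way down over its wheel first, then press the START button on the switch box (the small flat button, not the wide mushroom STOP) fully down and let it spring back. Both shields must stay down, don't press STOP, and leave the other things on the bench where they are.

Things in the scene. Friction and masses are not known exactly. Their poses are not given: they have to be found in the camera images.
- grinder: double-ended bench grinder, grey, bolted to the bench; about 345 mm wide (its y), 220 mm high, its front (its -x) towards the robot. Origin: centre of its foot, on the bench. Wheel guards (radius 88 mm, 44 mm wide, top at 218 mm) are centred 130 mm either side in y, 130 mm above the bench; a steel tool rest stands out at the front of each at 130 mm height, as far as x = -127 mm. An eye shield is hinged on the top front of each guard
- shield_a (a joint): angle of eye shield A (rad): 0 = fully down against its stop, growing as it is swung up, 1.65 = highest. It is the one left up (between 1.1 and 1.5); it may be on either wheel. Friction (0.11 N m) holds it at any angle; about 1.5 N on its edge moves it
- shield_a_hinge (a point): middle of shield A's hinge axis, which runs along the grinder's y; 52 mm in front of the wheel centre, 213 mm above the bench
- shield_a_edge (a point): middle of the free edge of shield A, 105 mm from the hinge. The shield is a clear plate 84 mm wide (along the hinge) with a black edging 8 mm thick. When down it slopes forward (grinder -x) and 38 degrees below level from the hinge, its edge then 148 mm above the bench; at angle q it points (q - 38 degrees) above level, forward. Push on its upper side, the one that faces up and back to the wheel, near the free edge
- shield_b (a joint): angle of eye shield B, the same kind, on the other wheel: starts down (0) and stays there
- shield_b_hinge (a point): middle of shield B's hinge axis
- shield_b_edge (a point): middle of shield B's free edge, 105 mm from the hinge
- switchbox: aluminium start/stop box screwed to the bench at one side of the grinder, 127 (its x) x 82 (its y) x 60 mm high; origin: centre of its underside. Its two black buttons stand on top in a line along its x, 55 mm apart, either one nearest the robot; a conduit leaves its +x end, away from the robot
- start_top (a point): centre of the top of the START button: small and flat, 29 mm across, standing 13 mm above the box (9 mm above its collar, which is 37 mm across); top 73 mm above the bench. It is pressed straight down
- start (a joint): travel of START (m): 0 = out, 0.006 = fully down; a spring pushes it out, 1 N at first, 5 N when fully down
- stop_top (a point): centre of the top of the STOP button: a domed mushroom head 40 mm across, standing 24 mm above the box; top 84 mm above the bench
- stop (a joint): travel of STOP (m): 0 = out, 0.006 = fully down, the same spring
- tray: bystander: low grey tray of sockets and bolts, 150 x 100 x 35 mm, on the side of the grinder opposite the switch box; origin: centre of its underside
- chisel: bystander: steel cold chisel, about 195 mm long, 16 mm thick, lying in front of the grinder
- pot: bystander: open steel quench pot, 84 mm across, 75 mm high, standing in front of the grinder; origin: centre of its underside
- dresser: bystander: wheel dresser, a flat bar about 195 mm long with star cutters at one end, up to 30 mm high, in front of the grinder
- glasses: bystander: safety glasses, 135 mm wide, 45 mm high, left rear
- oil: bystander: white plastic oil bottle, 60 mm across, 170 mm high, right rear; origin: centre of its underside
- wrench: bystander: steel wrench 190 mm long, lying at the front right

How it is judged:
By the outcome, as a careful person would: the job done as asked, in the order asked, and still so for the second after the job is handed in, with the robot touching nothing.
It also fails if it takes over 45 s, if anything falls off the work surface, if the arm or the gripper's body presses on something with over 40 N, if the wrist force passes 120 N, or if a joint passes its speed limit or range.

### The arm

A 7-joint arm with a two-finger parallel gripper is mounted at the origin on the work surface. World frame = base frame: x ahead of the robot, y to its left, z up, the work surface at z = 0. Lengths are in m, angles in rad, forces in N, time in s.
With the tool pointing down it reaches from about 0.4 to 0.85 m from the base axis. Payload 10.4 kg.
Tool frame: the origin (TCP) lies midway between the tips of the shut fingers; the grasp point (between the pads) lies 19 mm behind it; z points along the fingers, y is the line along which they close (so a half turn about z gives the same grasp; the last joint's range is limited). The gripper opens to 87 mm and grips with 3 to 60 N. Pads are 19 mm wide; open, the fingers measure 117 mm over their backs; the gripper's body (75 mm by 190 mm) begins 51 mm behind the grasp point.
Start: joints at [1.195, 0.332, -0.065, 1.46, 0.022, 1.35, -0.088], TCP at [0.216, -0.587, 0.195] pointing down, gripper open.
Joint ranges: [-2.6, 2.6], [-0.5, 2.12], [-1.47, 1.34], [0.16, 2.42], [-1.27, 4.41], [0.06, 2.06], [-2.6, 2.6]. Speed limits (rad/s): [2.22, 2.22, 2.79, 2.79, 3.14, 3.14, 3.14].

### API

Orientations are given as a unit quaternion [x, y, z, w].
In Python, from bench import r gives the robot as it stands.
- The arm moves only by the tool move_arm, never from a script. Its argument "targets" is a list of rows, each a list of 3 entries, a list of its own where there are three numbers: the shift along the tool's x, y, z in cm, then the turn, a rotation vector about the tool's x, y, z in rad, then the opening in per cent of the stroke, from 0 (shut) to 100 (fully open). In form: [[[x, y, z], [wx, wy, wz], gripper], ...]. A call has 1 to 20 rows; each row shifts and turns the commanded pose from where the row before left it, along the tool's axes as they then stand; what a row does not reach is not made up. A row lasts 1/8 s, in which the tool goes at most 62.5 mm and 10.7 degrees, less where a joint would pass 70% of its speed; a pose out of reach is approached as far as the arm can. A call with a gripper value outside its range is refused whole. The fingers move at their own pace and stop on an object; "grip_force" is the grip in N (left out, the last holds). Time passes only in rows, so rows that do not move let the fingers close. It gives the time, the measured TCP pose, the force, the opening and the grip force at its end, in the units of the state.
- r.read_state(): the state, without advancing time (a new reading comes with each control period).
- r.camera(name): name is "side" or "top"; returns a dict with "image" (400x640x3 uint8, blue, green, red), "vertical_fov" (degrees; the focal length in pixels is half the picture's height over the tangent of half this angle, whatever the lens; pixels are square), "cx", "cy" (the principal point, pixels), "cam_to_world" (4x4, takes a point from camera to world coordinates). Camera axes: x right, y down, z forward; pixel columns grow to the right and rows downward; lengths in m; the calibration is good to about 2 mm. A picture is of the moment at which its call begins. There is no depth.
- r.close_job(): hands the job in; it is judged then, once.
The state is a dict: "time": time; "joint_positions": joint angles; "joint_vel": joint speeds; "joint_torque": joint torques, N m; "ee_pos": TCP position; "eef_rot": TCP orientation; "ft_force": force on the tool from outside, world axes, zero at the start; "torque": the same for the moment, N m; "width": finger opening in m; "grip_force": force on a finger pad.
Only numpy, scipy, OpenCV 4.12 (cv2) and the standard library are available. Lean on these libraries where they do the work, as an engineer would, in place of code of your own. Each camera call takes 0.05 s, during which the arm holds its last target. There are 200 camera calls.

## Working session

There is one attempt and no reset: what is moved stays moved. The work goes in short steps, Python scripts to look and compute and a tool call to move; the robot and the scene stay as the last step left them, time stands still between calls to the robot, and variables do not carry over. Pictures are saved under pics/ and viewed, at most 10 in all, crops included, and the job is handed in when it is done.

Besides the shell and the picture viewer there is one more tool, called after ">>>" as name([rows], argument=value, ...), one row to a line, values as JSON. move_arm: Moves the arm, as the interface text tells. Its arguments: {"type":"object","properties":{"targets":{"type":"array"},"grip_force":{"type":"number"}},"required":["targets"]}

```bash
mkdir -p pics; cat > h.py <<'E'
import numpy as np, cv2, pickle
from bench import r
def snap(n):
    out={}
    for c in("side","top"):
        d=r.camera(c); cv2.imwrite(f"pics/{c}{n}.png",d["image"]); out[c]=d
    pickle.dump(out,open("cam.pkl","wb")); return out
def cams(): return pickle.load(open("cam.pkl","rb"))
def K(d): f=200/np.tan(np.radians(d["vertical_fov"])/2); return f
def ray(d,u,v):
    T=np.array(d["cam_to_world"]); f=K(d)
    return T[:3,3],T[:3,:3]@np.array([(u-d["cx"])/f,(v-d["cy"])/f,1])
def atz(d,u,v,z): o,k=ray(d,u,v); return o+k*(z-o[2])/k[2]
def proj(d,p):
    T=np.array(d["cam_to_world"]); q=T[:3,:3].T@(np.array(p)-T[:3,3]); f=K(d)
    return np.array([d["cx"]+f*q[0]/q[2],d["cy"]+f*q[1]/q[2]])
def tri(a,ua,b,ub):
    o,k=ray(a,*ua);p,l=ray(b,*ub); A=np.stack([k,-l],1); s=np.linalg.lstsq(A,p-o,rcond=None)[0]
    x,y=o+k*s[0],p+l*s[1]; return (x+y)/2,np.linalg.norm(x-y)
E
python3 - <<'E'
from h import *
o=snap(0)
for c in o: print(c,o[c]["vertical_fov"],o[c]["cx"],o[c]["cy"],np.round(o[c]["cam_to_world"],3).tolist())
s=r.read_state(); print({k:s[k] for k in("time","ee_pos","eef_rot","ft_force","width")})
E
```

```text
side 50.13375743695147 327.4332676075283 210.27394653965877 [[0.904, -0.265, 0.335, 0.133], [-0.427, -0.55, 0.717, -0.792], [-0.006, -0.792, -0.611, 0.833], [0.0, 0.0, 0.0, 1.0]]
top 53.122343657556684 323.3174783983845 194.49716153228474 [[0.008, -0.994, 0.106, 0.393], [-1.0, -0.008, -0.003, 0.027], [0.004, -0.106, -0.994, 1.254], [0.0, 0.0, 0.0, 1.0]]
{'time': 0.1, 'ee_pos': array([ 0.21580041, -0.58617531,  0.19434379]), 'eef_rot': array([ 9.84482064e-01,  1.75484128e-01, -1.30013934e-04, -6.07744186e-04]), 'ft_force': array([0.43430432, 0.08755253, 0.26728926]), 'width': 0.08699801318160495}
```

View pics/side0.png

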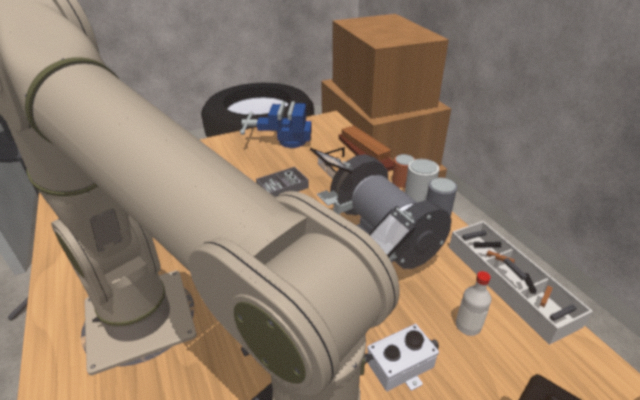

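View pics/top0.png

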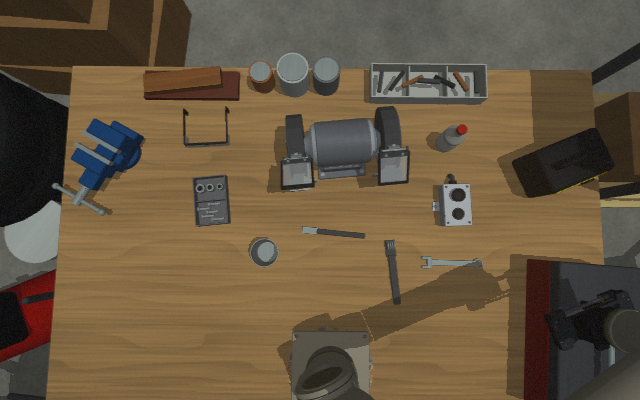

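Side view: the left (far, +y) shield at about (330,160) is up, the right one (390,235) is down; the switch box is at (403,355). The top view shows the grinder at (340,150) and the box at (456,205). I'll enlarge both.

```bash
python3 - <<'E'
import cv2
t=cv2.imread("pics/top0.png")[95:235,270:480]; s=cv2.imread("pics/side0.png")
cv2.imwrite("pics/tc.png",cv2.resize(t,(798,532),interpolation=cv2.INTER_CUBIC))
a=cv2.resize(s[135:275,300:460],(640,560),interpolation=cv2.INTER_CUBIC)
cv2.imwrite("pics/sc.png",a)
cv2.imwrite("pics/sb.png",cv2.resize(s[315:395,355:455],(800,640)[:2],interpolation=cv2.INTER_CUBIC)[:600])
E
```

```text
(no output)
```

View pics/tc.png

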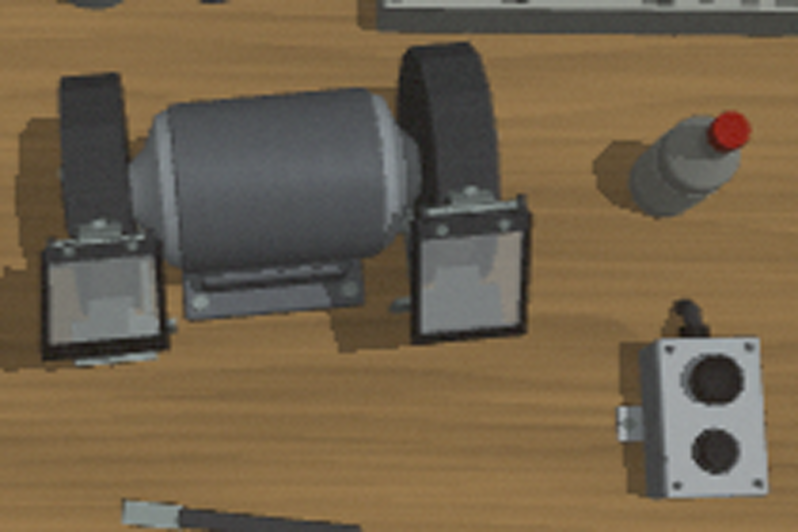

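View pics/sc.png

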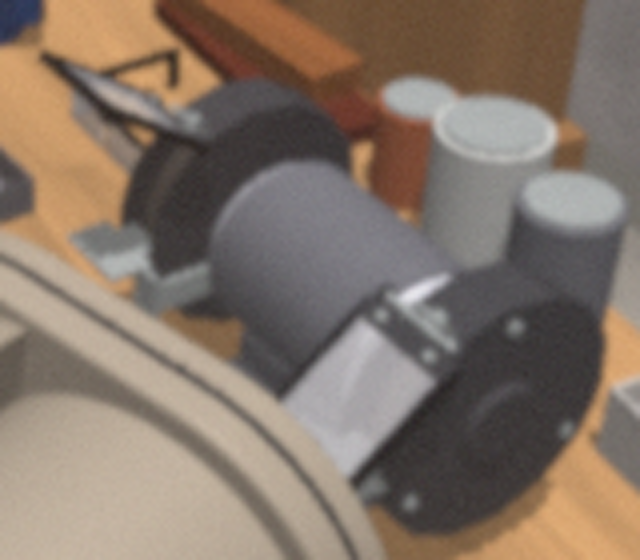

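View pics/sb.png

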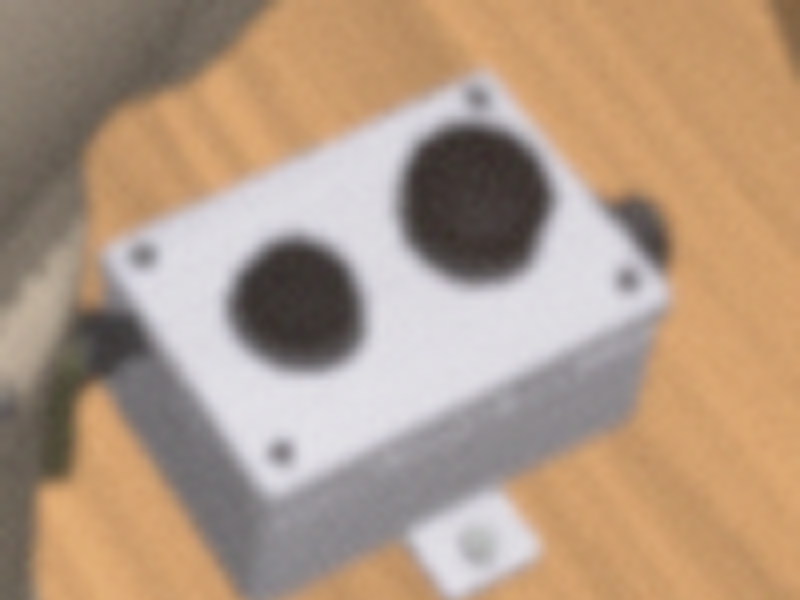

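Crop: START is the near, smaller button (top crop 716,451; side crop 300,305). STOP is the far one (715,379). Shield A (left) has edge corners at about (43,358) and (168,347), and its hinge at about (100,240). Shield B's edge runs (416,340)-(527,332), with its hinge at about (470,207).

```bash
python3 - <<'E'
from h import *
c=cams();T=c["top"];S=c["side"]
t=lambda u,v:(270+u/3.8,95+v/3.8)
s=lambda u,v:(300+u/4,135+v/4)
b=lambda u,v:(355+u/8,315+v/8)
pr=lambda n,p:print(n,np.round(p,4))
pr("start top z.073",atz(T,*t(716,450),.072)); pr("start side",atz(S,*b(298,300),.072))
pr("stop",atz(T,*t(716,379),.08)); pr("stop side",atz(S,*b(475,200),.080))
for n,p in dict(bl=(666,497),br=(768,493),tl=(655,338),tr=(759,338)).items(): pr("box "+n,atz(T,*t(*p),.06))
hA=atz(T,*t(100,240),.213);hB=atz(T,*t(472,206),.213)
pr("hA",hA);pr("hB",hB);d=hA-hB;print(np.linalg.norm(d),"yaw",np.arctan2(-d[0],d[1]))
pr("eB",[atz(T,*t(416,340),.148),atz(T,*t(527,332),.148)])
fx=-np.array([d[1],-d[0],0])/np.linalg.norm(d)
print("fwd",fx)
for q in(1.1,1.2,1.3,1.4,1.5):
    a=q-np.radians(38); e=hA+.105*(np.cos(a)*fx+np.array([0,0,np.sin(a)]))
    y=d/np.linalg.norm(d)*.042
    print(q,np.round(e,3),[np.round(((proj(T,p)-[270,95])*3.8)) for p in(e+y,e-y)],[np.round(((proj(S,p)-[300,135])*4)) for p in(e+y,e-y,hA+y,hA-y)])
E
```

```text
start top z.073 [ 0.4668 -0.3771  0.072 ]
start side [ 0.4671 -0.383   0.072 ]
stop [ 0.5216 -0.3759  0.08  ]
stop side [ 0.5207 -0.3818  0.08  ]
box bl [ 0.4304 -0.3409  0.06  ]
box br [ 0.4341 -0.4211  0.06  ]
box tl [ 0.5561 -0.3353  0.06  ]
box tr [ 0.5568 -0.4179  0.06  ]
hA [0.6009 0.0958 0.213 ]
hB [ 0.6271 -0.1633  0.213 ]
0.26045142895707063 yaw 0.10090668862929028
eB [[ 0.5412 -0.1329  0.148 ]
 [ 0.5478 -0.2146  0.148 ]]
fwd [-0.99491324 -0.10073553 -0.        ]
1.1 [0.506 0.086 0.257] [array([ 45., 374.]), array([172., 362.])] [array([25., 78.]), array([ 90., 136.]), array([146.,  97.]), array([213., 153.])]
1.2 [0.511 0.087 0.267] [array([ 43., 365.]), array([171., 353.])] [array([31., 64.]), array([ 96., 121.]), array([146.,  97.]), array([213., 153.])]
1.3 [0.517 0.087 0.275] [array([ 41., 355.]), array([170., 343.])] [array([39., 50.]), array([104., 107.]), array([146.,  97.]), array([213., 153.])]
1.4 [0.524 0.088 0.284] [array([ 38., 343.]), array([168., 331.])] [array([47., 37.]), array([113.,  93.]), array([146.,  97.]), array([213., 153.])]
1.5 [0.531 0.089 0.291] [array([ 36., 330.]), array([167., 318.])] [array([57., 24.]), array([123.,  79.]), array([146.,  97.]), array([213., 153.])]
```

Shield A is the left one, at q≈1.27, with hinge (0.601, 0.096, 0.213). START is at (0.467, -0.380). I'll raise the arm, shut the fingers and move above shield A.

>>> move_arm([
  [[0, 0, -6], [0, 0, 0.126], 0],
  [[0, 0, -6], [0, 0, 0.126], 0],
  [[0, 0, -6], [0, 0, 0], 0],
  [[2.4, -4, 0], [0, 0, 0], 0],
  [[2.4, -4, 0], [0, 0, 0], 0],
  [[2.4, -4, 0], [0, 0, 0], 0],
  [[2.4, -4, 0], [0, 0, 0], 0],
  [[2.4, -4, 0], [0, 0, 0], 0],
  [[2.4, -4, 0], [0, 0, 0], 0],
  [[2.4, -4, 0], [0, 0, 0], 0],
  [[2.4, -4, 0], [0, 0, 0], 0],
  [[2.4, -4, 0], [0, 0, 0], 0],
  [[2.4, -4, 0], [0, 0, 0], 0],
  [[2.4, -4, 0], [0, 0, 0], 0],
  [[2.4, -4, 0], [0, 0, 0], 0],
  [[2.4, -4, 0], [0, 0, 0], 0],
  [[2.4, -4, 0], [0, 0, 0], 0],
  [[2.4, -4, 0], [0, 0, 0], 0],
  [[0, 0, 0], [0, 0, 0], 0],
])

```text
time: 2.48
ee_pos: [0.5139, 0.0505, 0.3743]
eef_rot: [0.999, 0.053, -0.001, -0.001]
ft_force: [-1.2, -0.0, -0.8]
width: 0.0008
grip_force: 0.0
```

>>> move_arm([
  [[2.3, -3.6, 0], [0, 0, 0], 0],
  [[0, 0, 4], [0, 0, 0], 0],
  [[0, 0, 0], [0, 0, 0], 0],
])

```text
time: 2.85
ee_pos: [0.5318, 0.0835, 0.3326]
eef_rot: [0.999, 0.05, -0.003, 0.001]
ft_force: [-1.2, 1.4, 0.0]
width: 0.0004
grip_force: 0.0
```

```bash
python3 - <<'E'
from h import *
o=snap(1); print(r.read_state()["ee_pos"])
a=cv2.resize(o["side"]["image"][60:260,220:460],(480,400)); b=cv2.resize(o["top"]["image"][90:215,240:420],(576,400))[:,:320]
cv2.imwrite("pics/m1.png",np.hstack([a,b]))
E
```

```text
[0.53304193 0.08366615 0.3359523 ]
```

View pics/m1.png

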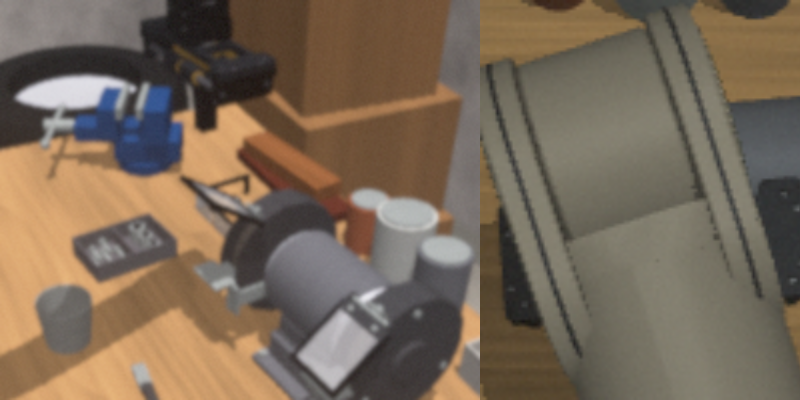

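The fingertips at crop (205,128) hang above the raised shield A (180–250, 180–220). I'll press down.

>>> move_arm([
  [[0, 0, 3], [0, 0, 0], 0],
  [[0, 0, 2], [0, 0, 0], 0],
  [[0, 0, 1.5], [0, 0, 0], 0],
  [[0, 0, 1.5], [0, 0, 0], 0],
  [[0, 0, 1.5], [0, 0, 0], 0],
  [[0, 0, 0], [0, 0, 0], 0],
])

```text
time: 3.7
ee_pos: [0.5326, 0.0846, 0.2391]
eef_rot: [0.999, 0.05, -0.001, 0.0]
ft_force: [0.1, 0.4, 1.0]
width: 0.0004
grip_force: 0.0
```

>>> move_arm([
  [[0, 0, 1.5], [0, 0, 0], 0],
  [[0, 0, 1.5], [0, 0, 0], 0],
  [[0, 0, 1], [0, 0, 0], 0],
  [[0, 0, 1], [0, 0, 0], 0],
  [[0, 0, 0.5], [0, 0, 0], 0],
  [[0, 0, 0], [0, 0, 0], 0],
])

```text
time: 4.45
ee_pos: [0.533, 0.0848, 0.1848]
eef_rot: [0.999, 0.05, -0.0, -0.0]
ft_force: [0.2, 0.8, 0.8]
width: 0.0006
grip_force: 0.0
```

>>> move_arm([
  [[-1, 0, 0], [0, 0, 0], 0],
  [[0, 0, 0.6], [0, 0, 0], 0],
  [[0, 0, 0.5], [0, 0, 0], 0],
  [[0, 0, 0], [0, 0, 0], 0],
])

```text
time: 4.95
ee_pos: [0.5229, 0.0837, 0.1736]
eef_rot: [0.999, 0.05, -0.0, 0.0]
ft_force: [0.4, -0.5, 0.8]
width: 0.0006
grip_force: 0.0
```

>>> move_arm([
  [[0, 0, 0.4], [0, 0, 0], 0],
  [[0, 0, 0.4], [0, 0, 0], 0],
  [[0, 0, 0.2], [0, 0, 0], 0],
  [[0, 0, 0], [0, 0, 0], 0],
])

```text
time: 5.45
ee_pos: [0.5229, 0.0838, 0.1638]
eef_rot: [0.999, 0.05, -0.0, 0.0]
ft_force: [-0.2, -0.7, -0.3]
width: 0.0004
grip_force: 0.1
```

```bash
python3 - <<'E'
from h import *
o=snap(2); s=r.read_state();print(s["ee_pos"],s["ft_force"])
cv2.imwrite("pics/m2.png",cv2.resize(o["side"]["image"][100:240,290:450],(640,560),interpolation=cv2.INTER_CUBIC))
E
```

```text
[0.52292351 0.0837672  0.16392832] [-0.47281968 -0.31470125 -0.48238683]
```

View pics/m2.png

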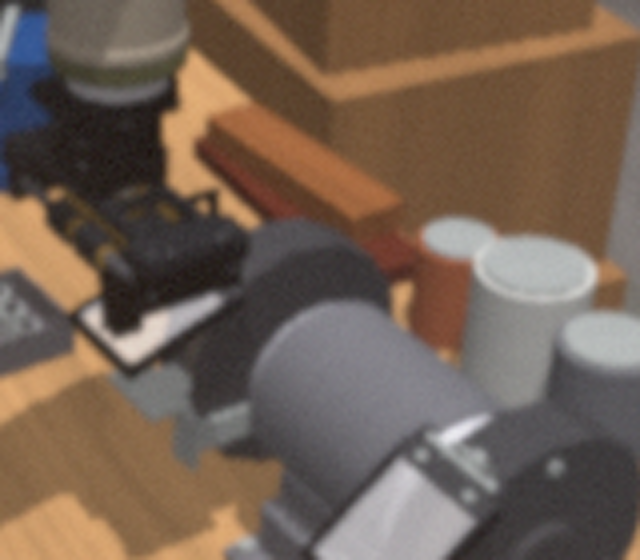

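The finger is on the shield plate, which is nearly down (edge at about (100,340)). I'll keep pressing until the stop is felt.

>>> move_arm([
  [[0, 0, 0.3], [0, 0, 0], 0],
  [[0, 0, 0.3], [0, 0, 0], 0],
  [[0, 0, 0], [0, 0, 0], 0],
])

```text
time: 5.92
ee_pos: [0.5229, 0.0838, 0.1577]
eef_rot: [0.999, 0.05, -0.0, 0.0]
ft_force: [0.5, 0.3, 0.1]
width: 0.0004
grip_force: 0.1
```

>>> move_arm([
  [[0, 0, 0.3], [0, 0, 0], 0],
  [[0, 0, 0], [0, 0, 0], 0],
])

```text
time: 6.18
ee_pos: [0.5229, 0.0838, 0.1548]
eef_rot: [0.999, 0.05, -0.0, 0.0]
ft_force: [0.4, 0.2, 0.7]
width: 0.0004
grip_force: 0.2
```

>>> move_arm([
  [[0, 0, 0.3], [0, 0, 0], 0],
  [[0, 0, 0], [0, 0, 0], 0],
])

```text
time: 6.42
ee_pos: [0.5229, 0.0838, 0.1518]
eef_rot: [0.999, 0.05, -0.0, 0.0]
ft_force: [0.3, -0.1, 0.3]
width: 0.0006
grip_force: 0.2
```

```bash
python3 - <<'E'
from h import *
o=snap(3); s=r.read_state();print(s["ee_pos"],s["ft_force"])
cv2.imwrite("pics/m3.png",cv2.resize(o["side"]["image"][150:230,290:390],(800,640),interpolation=cv2.INTER_CUBIC)[:600])
hA=np.array([.6009,.0958,.213]);f=np.array([-.9949,-.1007,0]);y=np.array([-.1007,.9949,0])
for q in(0,.1,.2):
    a=q-np.radians(38);e=hA+.105*(np.cos(a)*f+np.array([0,0,np.sin(a)]))
    print(q,[np.round((proj(o["side"],p)-[290,150])*8) for p in(e+.042*y,e-.042*y,hA-.042*y)])
E
```

```text
[0.52296772 0.08375036 0.15191905] [0.22722237 0.48168619 0.35156479]
0 [array([173., 297.]), array([295., 418.]), array([506., 185.])]
0.1 [array([157., 282.]), array([280., 403.]), array([506., 185.])]
0.2 [array([143., 264.]), array([266., 385.]), array([506., 185.])]
```

View pics/m3.png

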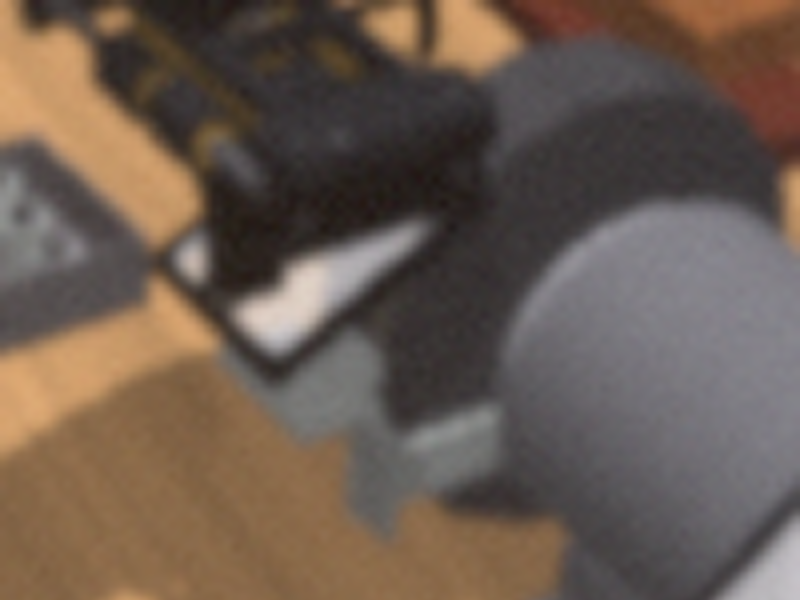

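Edge corners at crop (165,262) and (280,375) put q at about 0.2, so it isn't fully down. I'll press further.

>>> move_arm([
  [[0, 0, 0.3], [0, 0, 0], 0],
  [[0, 0, 0.3], [0, 0, 0], 0],
  [[0, 0, 0], [0, 0, 0], 0],
])

```text
time: 6.9
ee_pos: [0.5229, 0.0837, 0.1457]
eef_rot: [0.999, 0.05, -0.0, 0.0]
ft_force: [-1.0, 0.2, 0.4]
width: 0.0009
grip_force: 0.1
```

>>> move_arm([
  [[0, 0, 0.3], [0, 0, 0], 0],
  [[0, 0, 0], [0, 0, 0], 0],
])

```text
time: 7.15
ee_pos: [0.5229, 0.0838, 0.1428]
eef_rot: [0.999, 0.05, -0.0, 0.0]
ft_force: [-0.3, 0.1, -0.3]
width: 0.001
grip_force: 0.2
```

```bash
python3 - <<'E'
from h import *
o=snap(4); s=r.read_state();print(s["ee_pos"],s["ft_force"])
cv2.imwrite("pics/m4.png",cv2.resize(o["side"]["image"][150:230,290:390],(800,640),interpolation=cv2.INTER_CUBIC)[:600])
E
```

```text
[0.52295957 0.08376691 0.14293395] [-0.73997511 -0.34443461  0.50438762]
```

View pics/m4.png

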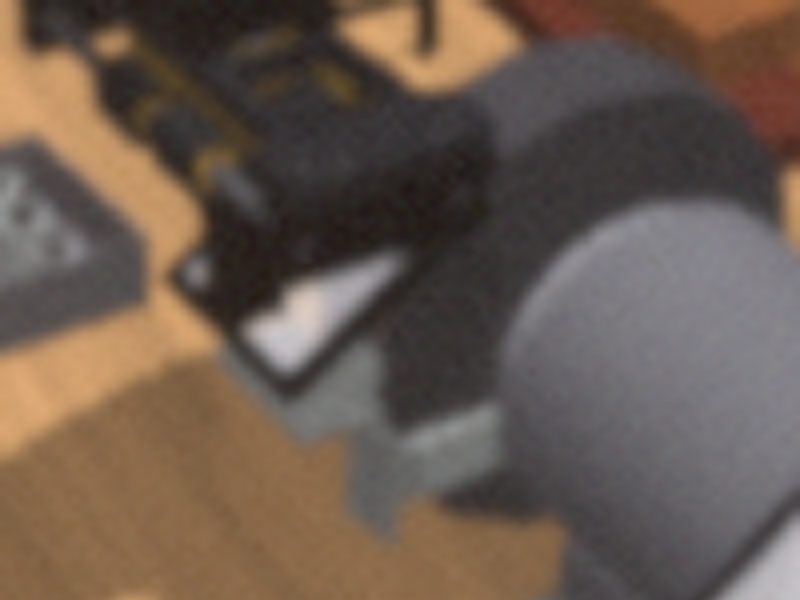

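Corners are now at (178,275) and (290,392), so q is about 0.1 and still closing. I'll continue in small steps and watch the force.

>>> move_arm([
  [[0, 0, 0.3], [0, 0, 0], 0],
  [[0, 0, 0], [0, 0, 0], 0],
])

```text
time: 7.5
ee_pos: [0.5229, 0.0838, 0.1398]
eef_rot: [0.999, 0.05, -0.0, 0.0]
ft_force: [-0.2, 0.6, 0.2]
width: 0.0007
grip_force: 0.2
```

>>> move_arm([
  [[0, 0, 0.3], [0, 0, 0], 0],
  [[0, 0, 0], [0, 0, 0], 0],
])

```text
time: 7.75
ee_pos: [0.5229, 0.0837, 0.1368]
eef_rot: [0.999, 0.05, -0.0, 0.0]
ft_force: [0.4, -1.1, -0.1]
width: 0.0008
grip_force: 0.2
```

```bash
python3 - <<'E'
from h import *
o=snap(5); s=r.read_state();print(s["ee_pos"],s["ft_force"])
S=o["side"]; im=cv2.resize(S["image"][145:245,290:423],(798,600),interpolation=cv2.INTER_CUBIC)
P=lambda p:tuple(int(x) for x in np.round((proj(S,p)-[290,145])*6))
hA=np.array([.6009,.0958,.213]);hB=np.array([.6271,-.1633,.213]);f=np.array([-.9949,-.1007,0]);y=np.array([-.1007,.9949,0])
a=-np.radians(38);v=.105*(np.cos(a)*f+np.array([0,0,np.sin(a)]))
for h in(hA,hB):
    q=[h+.042*y,h-.042*y,h-.042*y+v,h+.042*y+v]
    for p in q: cv2.circle(im,P(p),4,(0,0,255),1)
cv2.circle(im,P(s["ee_pos"]),4,(0,255,0),1); print(P(s["ee_pos"]))
# tip rectangle
for dx in(-.0095,.0095):
  for dy in(-.015,.015): cv2.circle(im,P(s["ee_pos"]+f*dx+y*dy),2,(255,255,0),-1)
cv2.imwrite("pics/m5.png",im)
E
```

```text
[0.52297488 0.08376528 0.13691567] [-0.53391429  0.55090649 -0.74580592]
(187, 319)
```

View pics/m5.png

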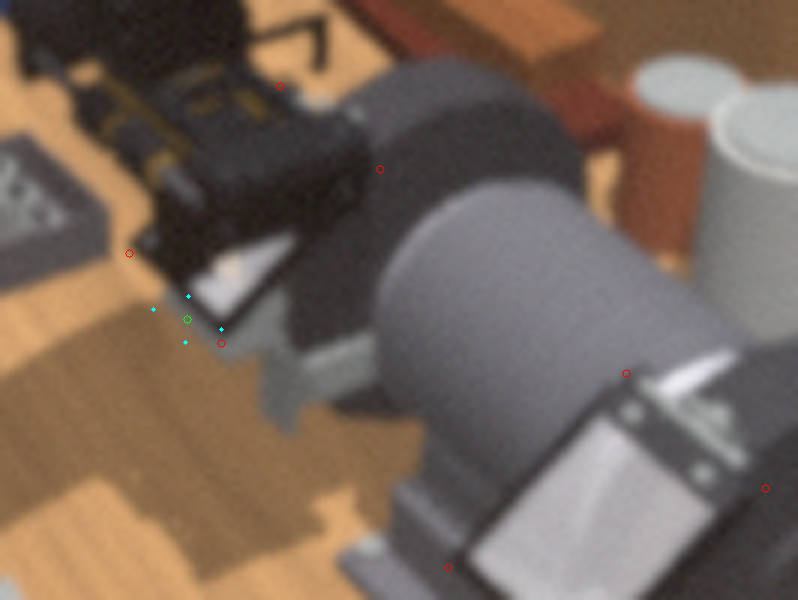

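```bash
python3 - <<'E'
from h import *
S=cams()["side"]
for n,e in(("m1 tip seen ~(322,124)",[.533,.0837,.336]),("m2",[.523,.0838,.1639]),("m3",[.523,.0838,.1519]),("m4",[.523,.0838,.1429])):
    for dz in(0,.014): 
        p=proj(S,np.array(e)+[0,0,dz]); print(n,dz,p.round(1), "crop", {"m1":(p-[220,60])*2,"m2":(p-[290,100])*4}.get(n[:2],(p-[290,150])*8).round())
E
```

```text
m1 tip seen ~(322,124) 0 [323.6 132.5] crop [207. 145.]
m1 tip seen ~(322,124) 0.014 [323.5 127.4] crop [207. 135.]
m2 0 [321.  190.1] crop [124. 361.]
m2 0.014 [320.9 185.9] crop [124. 344.]
m3 0 [321.  193.7] crop [248. 350.]
m3 0.014 [321.  189.5] crop [248. 316.]
m4 0 [321.1 196.4] crop [249. 371.]
m4 0.014 [321.  192.2] crop [248. 338.]
```

The visible fingertips sit about 20 mm above the reported TCP, which explains the low reading. I'll keep pressing until the stop reacts.

>>> move_arm([
  [[0, 0, 0.3], [0, 0, 0], 0],
  [[0, 0, 0], [0, 0, 0], 0],
])

```text
time: 8.1
ee_pos: [0.523, 0.0838, 0.1338]
eef_rot: [0.999, 0.05, -0.0, 0.0]
ft_force: [-0.7, -0.3, -0.0]
width: 0.0006
grip_force: 0.2
```

>>> move_arm([
  [[0, 0, 0.2], [0, 0, 0], 0],
  [[0, 0, 0], [0, 0, 0], 0],
])

```text
time: 8.35
ee_pos: [0.5234, 0.0838, 0.1324]
eef_rot: [0.999, 0.05, 0.0, 0.0]
ft_force: [0.0, -0.4, 3.3]
width: 0.0002
grip_force: 1.7
```

Contact with the stop is beginning (3.3 N). One more step to confirm.

>>> move_arm([
  [[0, 0, 0.2], [0, 0, 0], 0],
  [[0, 0, 0], [0, 0, 0], 0],
])

```text
time: 8.6
ee_pos: [0.5238, 0.0839, 0.1316]
eef_rot: [0.999, 0.05, 0.001, 0.0]
ft_force: [-4.1, -0.7, 15.7]
width: 0.0004
grip_force: 7.4
```

>>> move_arm([
  [[0, 0, 0.2], [0, 0, 0], 0],
  [[0, 0, 0], [0, 0, 0], 0],
])

```text
time: 8.85
ee_pos: [0.5242, 0.084, 0.131]
eef_rot: [0.999, 0.05, 0.002, 0.001]
ft_force: [-10.4, -1.6, 28.8]
width: 0.0
grip_force: 14.2
```

Firm stop: the reaction points up and forward, as the plate normal should. I'll retreat straight up and move over towards START.

>>> move_arm([
  [[0, 0, -1], [0, 0, 0], 0],
  [[0, 0, -3], [0, 0, 0], 0],
  [[0, 0, -6], [0, 0, 0], 0],
  [[0, 0, -6], [0, 0, 0], 0],
  [[0, 0, -6], [0, 0, 0], 0],
  [[-1, 4.6, 0], [0, 0, 0], 0],
  [[-1, 4.6, 0], [0, 0, 0], 0],
  [[-1, 4.6, 0], [0, 0, 0], 0],
  [[-1, 4.6, 0], [0, 0, 0], 0],
  [[-1, 4.6, 0], [0, 0, 0], 0],
  [[-1, 4.6, 0], [0, 0, 0], 0],
  [[-1, 4.6, 0], [0, 0, 0], 0],
  [[-1, 4.6, 0], [0, 0, 0], 0],
  [[-1, 4.6, 0], [0, 0, 0], 0],
  [[-1, 4.6, 0], [0, 0, 0], 0],
  [[0, 0, 0], [0, 0, 0], 0],
  [[0, 0, 0], [0, 0, 0], 0],
])

```text
time: 10.98
ee_pos: [0.4701, -0.3833, 0.3477]
eef_rot: [0.999, 0.051, -0.0, -0.0]
ft_force: [0.9, 2.0, 0.5]
width: 0.0002
grip_force: 0.0
```

```bash
python3 - <<'E'
from h import *
o=snap(6); s=r.read_state();print(s["time"],s["ee_pos"],s["ft_force"])
g=cv2.cvtColor(o["top"]["image"],cv2.COLOR_BGR2GRAY)
T=o["top"]
f=np.array([-.9949,-.1007,0]);y=np.array([-.1007,.9949,0])
# dark free edge along forward profiles, as image px distance from hinge, A and B, averaged across width
for n,h in(("A",[.6009,.0958,.213]),("B",[.6271,-.1633,.213])):
  h=np.array(h)
  for q in(0,.05,.1,.2):
    a=q-np.radians(38); w=[]
    for rr in np.arange(.085,.121,.004):
      e=h+rr*(np.cos(a)*f+np.array([0,0,np.sin(a)]))
      w.append(int(np.mean([cv2.getRectSubPix(g,(1,1),tuple(map(float,proj(T,e+k*y))))[0,0] for k in np.linspace(-.025,.025,11)])))
    print(n,q,w)
for nm,z in(("A",1),):
  u,v=270+100/3.8,95+240/3.8
  print("A rows",[int(g[k,int(u)-8:int(u)+10].mean()) for k in range(155,200)])
  u=270+470/3.8
  print("B rows",[int(g[k,int(u)-8:int(u)+10].mean()) for k in range(145,190)])
E
```

```text
11.075 [ 0.47044762 -0.38266035  0.34823851] [ 0.21802676 -0.70485919  0.18085382]
A 0 [129, 129, 127, 91, 37, 41, 102, 110, 109]
A 0.05 [129, 129, 110, 46, 35, 89, 111, 109, 111]
A 0.1 [129, 124, 72, 34, 62, 112, 109, 110, 113]
A 0.2 [126, 77, 34, 65, 112, 109, 111, 113, 111]
B 0 [128, 127, 126, 97, 38, 35, 69, 76, 76]
B 0.05 [127, 127, 113, 49, 32, 62, 76, 76, 76]
B 0.1 [127, 124, 77, 32, 47, 78, 76, 76, 76]
B 0.2 [125, 84, 32, 49, 78, 75, 76, 76, 76]
A rows [81, 87, 100, 126, 94, 55, 59, 63, 67, 63, 74, 103, 114, 113, 113, 112, 113, 112, 119, 124, 125, 126, 126, 127, 127, 129, 128, 128, 129, 129, 128, 128, 128, 128, 119, 77, 39, 38, 76, 111, 110, 108, 112, 115, 114]
B rows [87, 86, 87, 95, 123, 109, 62, 58, 60, 65, 66, 71, 97, 113, 113, 114, 113, 115, 114, 115, 122, 125, 126, 129, 128, 127, 127, 127, 127, 128, 127, 127, 127, 127, 127, 120, 85, 41, 34, 53, 74, 75, 76, 76, 76]
```

Shield A's edge profile now matches B's, so it is fully down. Next is START.

>>> move_arm([
  [[-0.3, -0.3, 5], [0, 0, 0], 0],
  [[0, 0, 6], [0, 0, 0], 0],
  [[0, 0, 6], [0, 0, 0], 0],
  [[0, 0, 5], [0, 0, 0], 0],
  [[0, 0, 3], [0, 0, 0], 0],
  [[0, 0, 1], [0, 0, 0], 0],
  [[0, 0, 0], [0, 0, 0], 0],
  [[0, 0, 0], [0, 0, 0], 0],
])

```text
time: 12.08
ee_pos: [0.4676, -0.3817, 0.0899]
eef_rot: [0.999, 0.051, 0.001, 0.001]
ft_force: [0.1, -0.1, 0.7]
width: 0.0007
grip_force: 0.0
```

>>> move_arm([
  [[0, 0, 0.7], [0, 0, 0], 0],
  [[0, 0, 0.7], [0, 0, 0], 0],
  [[0, 0, 0], [0, 0, 0], 0],
])

```text
time: 12.45
ee_pos: [0.4662, -0.381, 0.0733]
eef_rot: [0.999, 0.05, -0.0, -0.0]
ft_force: [0.4, 0.3, 0.2]
width: 0.0006
grip_force: 0.0
```

>>> move_arm([
  [[0, 0, 0.5], [0, 0, 0], 0],
  [[0, 0, 0.5], [0, 0, 0], 0],
  [[0, 0, 0], [0, 0, 0], 0],
])

```text
time: 12.82
ee_pos: [0.4663, -0.3811, 0.0635]
eef_rot: [0.999, 0.05, -0.0, -0.0]
ft_force: [-0.8, -0.2, 0.1]
width: 0.0005
grip_force: 0.0
```

>>> move_arm([
  [[0, 0, 0.4], [0, 0, 0], 0],
  [[0, 0, 0], [0, 0, 0], 0],
])

```text
time: 13.08
ee_pos: [0.4665, -0.3812, 0.0597]
eef_rot: [0.999, 0.05, -0.0, -0.0]
ft_force: [0.8, -0.2, -1.2]
width: 0.0004
grip_force: 0.0
```

>>> move_arm([
  [[0, 0, 0.4], [0, 0, 0], 0],
  [[0, 0, 0], [0, 0, 0], 0],
])

```text
time: 13.32
ee_pos: [0.4664, -0.3812, 0.0557]
eef_rot: [0.999, 0.05, -0.0, -0.0]
ft_force: [-0.0, 0.0, 0.9]
width: 0.0005
grip_force: 0.0
```

>>> move_arm([
  [[0, 0, 0.3], [0, 0, 0], 0],
  [[0, 0, 0], [0, 0, 0], 0],
])

```text
time: 13.58
ee_pos: [0.4664, -0.3812, 0.0528]
eef_rot: [0.999, 0.05, -0.0, -0.0]
ft_force: [-0.9, 0.4, -0.2]
width: 0.0004
grip_force: 0.0
```

>>> move_arm([
  [[0, 0, 0.3], [0, 0, 0], 0],
  [[0, 0, 0], [0, 0, 0], 0],
])

```text
time: 13.82
ee_pos: [0.4665, -0.3812, 0.0498]
eef_rot: [0.999, 0.05, -0.0, -0.0]
ft_force: [-0.2, -0.2, 0.2]
width: 0.0004
grip_force: 0.0
```

>>> move_arm([
  [[0, 0, 0.2], [0, 0, 0], 0],
  [[0, 0, 0], [0, 0, 0], 0],
])

```text
time: 14.08
ee_pos: [0.4665, -0.3812, 0.0479]
eef_rot: [0.999, 0.05, -0.0, -0.0]
ft_force: [0.6, -0.3, -0.2]
width: 0.0006
grip_force: 0.0
```

>>> move_arm([
  [[0, 0, 0.2], [0, 0, 0], 0],
  [[0, 0, 0], [0, 0, 0], 0],
])

```text
time: 14.32
ee_pos: [0.4666, -0.3813, 0.046]
eef_rot: [0.999, 0.05, 0.0, 0.0]
ft_force: [-0.4, 0.1, 1.3]
width: 0.0005
grip_force: 0.4
```

>>> move_arm([
  [[0, 0, 0.2], [0, 0, 0], 0],
  [[0, 0, 0], [0, 0, 0], 0],
])

```text
time: 14.58
ee_pos: [0.4667, -0.3813, 0.0441]
eef_rot: [0.999, 0.05, 0.0, 0.0]
ft_force: [-0.4, -0.4, 3.0]
width: 0.0002
grip_force: 1.0
```

Spring contact began at TCP z≈0.0465. I'll press on through the 6 mm of travel.

>>> move_arm([
  [[0, 0, 0.2], [0, 0, 0], 0],
  [[0, 0, 0], [0, 0, 0], 0],
])

```text
time: 14.82
ee_pos: [0.4667, -0.3813, 0.0422]
eef_rot: [0.999, 0.05, 0.0, 0.0]
ft_force: [-0.3, 1.4, 2.8]
width: 0.0005
grip_force: 1.7
```

>>> move_arm([
  [[0, 0, 0.2], [0, 0, 0], 0],
  [[0, 0, 0], [0, 0, 0], 0],
])

```text
time: 15.08
ee_pos: [0.4667, -0.3814, 0.0402]
eef_rot: [0.999, 0.05, 0.0, 0.0]
ft_force: [-0.4, 1.1, 4.2]
width: 0.0005
grip_force: 2.4
```

>>> move_arm([
  [[0, 0, 0.15], [0, 0, 0], 0],
  [[0, 0, 0], [0, 0, 0], 0],
])

```text
time: 15.32
ee_pos: [0.4668, -0.3814, 0.0398]
eef_rot: [0.999, 0.05, 0.0, 0.0]
ft_force: [-4.3, 3.1, 14.2]
width: 0.0006
grip_force: 7.2
```

START has bottomed: the force jumped to 14 N after about 6 mm. I'll release straight up.

>>> move_arm([
  [[0, 0, -0.5], [0, 0, 0], 0],
  [[0, 0, -1.5], [0, 0, 0], 0],
  [[0, 0, -4], [0, 0, 0], 0],
  [[0, 0, -6], [0, 0, 0], 0],
  [[0, 0, -4], [0, 0, 0], 0],
  [[0, 0, 0], [0, 0, 0], 0],
  [[0, 0, 0], [0, 0, 0], 0],
])

```text
time: 16.2
ee_pos: [0.4662, -0.381, 0.1981]
eef_rot: [0.999, 0.05, -0.0, -0.0]
ft_force: [-0.6, -0.2, -0.0]
width: 0.0005
grip_force: 0.0
```

```bash
python3 - <<'E'
from h import *
s=r.read_state();print(s["time"],s["ee_pos"],s["ft_force"]); print(r.close_job())
E
```

```text
16.2 [ 0.46617067 -0.38104133  0.19811977] [-0.58225679 -0.15674227 -0.00713933]
the job is handed in; nothing more can be done
None
```

I swung the raised shield (left wheel) down to its stop, then pressed START to the bottom and released it, and handed the job in at 16.2 s; no verdict came back, and I took no picture after the press.

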